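# Zero a coating-thickness probe and hold it on the ringed spot of a sloping panel

### The job

Take the probe out of its stand, stand it upright near the middle of the round steel zero plate and press gently, so that its sprung tip goes part of the way in but does not bottom, and keep it there for a second. Then hold it inside the ring on the sloping white panel, square to the panel, again gently with the tip pushed part of the way in. Finish while still holding it there in the gripper, and leave everything else as it stands.

Things in the scene. Friction and masses are not known exactly. Their poses are not given: they have to be found in the camera images.
- probe: Loose coating-thickness probe: black round rod 135 mm long, 0.16 kg, upright in the stand, tip down. Origin on its axis at the housing's lower end, z away from the tip. 16 mm diameter from z 0 to 45 mm, collar 31 mm diameter z 45 to 52, grip 18 mm diameter z 54 to 132, top z 135. A thin sprung steel tip sticks out below. Turning about its axis changes nothing
- tip (a point): Contact end of the probe's sprung tip (a 6 mm diameter steel pin, on the probe's axis): 16 mm below the probe's origin when free, 4 mm when fully pushed in
- plunger (a joint): How far the sprung tip is pushed into the probe, m: 0 free, 0.012 bottomed. Spring: about 2 N at first touch, rising 0.5 N per mm to 8 N at the bottom
- stand: Fixed stand: dark base 80 x 80 x 10 mm with an upright aluminium tube, 33 mm outer and 23 mm inner diameter, rim 70 mm above the table. The probe hangs in it, collar on the rim (probe origin 25 mm above the table); lift it 65 mm to clear. Origin centre of the underside
- zero_top (a point): Centre of the top face of the zero plate: a bare steel disc 44 mm in diameter, 10 mm high, on a fixed black square base 64 x 64 x 10 mm; the disc's top is level, 20 mm above the table
- spot (a point): Centre of the marked ring (inner diameter 22 mm, thin dark line) on the sloping white-coated panel; z is the outward normal of the panel. The cross and the square marked on the same panel are not meant
- tilt_top (a joint): Slope of the panel from level, rad; stays where it is set (very stiff hinge, not to be moved). The low edge is on the table's -x side, the high edge at +x
- tilt_table: Fixed steel tilting table, base 150 (x) x 120 (y) x 14 mm; origin centre of the underside. Its 140 x 88 x 12 mm top plate, with a 124 x 80 x 3 mm white panel on it, hinges on a y line at x -65, z 34 mm; the ring's centre lies 75 mm up the plate from that line, 16 mm to +y and 15 mm above the plate's underside. Upright cheeks 85 mm high at x +50, y +-57 mm
- gauge_block: Bystander: loose small steel block 35 x 20 x 9 mm
- loupe: Bystander: loose black eye loupe, 40 mm diameter, 22 mm high
- weight: Bystander: loose brass weight, 36 mm diameter, 54 mm high
- jar: Bystander: loose amber jar, 52 mm diameter, 60 mm high
- caliper: Bystander: loose steel caliper lying flat, 170 mm long
- mug: Bystander: loose white mug, 80 mm diameter, 90 mm high
- screwdriver: Bystander: loose screwdriver lying flat
- zero_block: The zero plate as a whole, fixed; origin centre of the underside of its black base

How it is judged (in metres and radians):
On the way:
1. the held probe stands upright (within 7 degrees) within 13 mm of the middle of the zero plate, its tip pushed in part of the way, for 0.5 s (distance between tip and zero_top below 0.013 m and angle between probe's own z axis and vertical below 0.12 rad and value of joint plunger between 0.002 and 0.0112 m and contact force between probe and zero_block between 1 and 9.5 N and contact force between the fingers and probe above 2 N), for 0.5 s.
At the end, for the whole second after the job is handed in: The probe, held in the fingers and still, touches the panel with its tip within 8 mm of the ring's centre (inside the ring), its axis within 0.12 rad (7 degrees) of the panel's normal, its tip pushed in by 2 to 11.2 mm of its 12 mm, pressing with 1 to 9.5 N (distance between tip and spot below 0.008 m and angle between the z axis of probe and the z axis of spot, either way round below 0.12 rad and linear speed of probe below 0.02 m/s and value of joint plunger between 0.002 and 0.0112 m and contact force between probe and tilt_table between 1 and 9.5 N and contact force between the fingers and probe above 2 N); the arm keeps its last pose, push and grip.
It fails at once if the probe is pressed hard (over 20 N) on the zero plate or the tilting table (contact force between probe and zero_block above 20 N or contact force between probe and tilt_table above 20 N).
It fails at once if the panel is pushed out of its setting (ring moved over 5 mm) (distance of spot from where it was at the start of the episode above 0.005 m).
It fails at once if a bystander is moved over 20 mm (distance of any of gauge_block, loupe, weight, jar, caliper, mug, screwdriver from where it was at the start of the episode above 0.02 m).
It also fails if it takes over 45 s, if anything falls off the work surface, if the arm or the gripper's body presses on something with over 40 N, if the wrist force passes 120 N, or if a joint passes its speed limit or range.

### The arm

A 6-joint arm with a two-finger parallel gripper is mounted at the origin on the work surface. World frame = base frame: x ahead of the robot, y to its left, z up, the work surface at z = 0. Lengths are in mm, angles in degrees, forces in N, time in s.
With the tool pointing down it reaches from about 350 to 850 mm from the base axis. Payload 8.1 kg.
Tool frame: the origin (TCP) lies midway between the tips of the shut fingers; the grasp point (between the pads) lies 19 mm behind it; z points along the fingers, y is the line along which they close (so a half turn about z gives the same grasp; the last joint's range is limited). The gripper opens to 85 mm and grips with 20 to 120 N. Pads are 22 mm wide; open, the fingers measure 114 mm over their backs; the gripper's body (76 mm by 85 mm) begins 54 mm behind the grasp point. The pads swing forward as they close: fully open they stand 13 mm farther back than shut.
Start: joints at [-4.893, 7.471, 85.268, -0, 87.261, -4.893], TCP at [600.004, 0.022, 231.292] pointing down, gripper open.
Joint ranges: [-169.43, 169.43], [-51.17, 129.36], [1.28, 143.12], [-76.62, 256.62], [0, 156.53], [-152.29, 152.29]. Speed limits (degrees/s): [136.94, 136.94, 159.86, 180, 180, 180].

### API

Orientations are given as [roll, pitch, yaw] about the fixed x, y, z axes, in that order (R = Rz(yaw) Ry(pitch) Rx(roll)).
In Python, from bench import r gives the robot as it stands.
- The arm moves only by the tool jog_arm, called after "Emit:" by a JSON object that holds its "method" and its "body", one argument or row to a line. Schema: {"type":"object","properties":{"rows":{"type":"string"},"clamp_n":{"type":"number"},"only":{"type":"string"},"quiet":{"type":"boolean"},"lines":{"type":"string"}},"required":["rows"],"additionalProperties":false}. rows is a string of 1 to 8 rows, parted by semicolons, with the numbers parted by commas; each row has 7 numbers: a rotation vector rx, ry, rz in normalised numbers (1 is 45 degrees), then dx, dy, dz in normalised numbers (1 is 750 mm), then the finger opening in mm; each row is the pose to reach, as a shift and turn from the pose commanded when the call began, along the tool's axes at that moment; what a row does not reach only later rows make up. A row lasts 1/8 s, in which the tool goes at most 62.5 mm and 10.7 degrees, less where a joint would pass 70% of its speed; a pose out of reach is approached as far as the arm can. The fingers move at their own pace and stop on an object; clamp_n is the grip in N (left out, the last holds). Time passes only in rows, so rows that do not move let the fingers close. The tool returns the time, the measured TCP pose, the force, the opening and the grip force at its end. only (a regular expression) keeps the lines of the reply that match it, lines (a string "A,B") keeps lines A to B, and quiet returns only ok. A shift or turn number past 1, either way, is cut back to 1. Input that does not fit is refused with a message, and nothing moves.
- r.sense(): the state, without advancing time (a new reading comes with each control period).
- r.snapshot(name): name is "scene" or "side" or "wrist"; returns a dict with "pixels" (420x560x3 uint8, blue, green, red), "fx", "fy", "cx", "cy" (pixels), "pose" (4x4, takes a point from camera to world coordinates). Camera axes: x right, y up, looking along -z (the intrinsics and any distortion apply to the point x, -y, -z); pixel columns grow to the right and rows downward; lengths in mm; the calibration is good to about 2 mm. A picture is of the moment at which its call begins. There is no depth.
- r.hand_in(): hands the job in; it is judged then, once.
The state is a dict: "time": time; "joint_pos": joint angles; "qd": joint speeds; "joint_efforts": joint torques, N m; "tool_pos": TCP position; "tcp_rot": TCP orientation; "ft_force": force on the tool from outside, world axes, zero at the start; "wrist_torque": the same for the moment, N m; "finger_gap": finger opening in mm; "grip_force": force on a finger pad.
Only numpy, scipy, OpenCV 4.12 (cv2) and the standard library are available. Lean on these libraries where they do the work, as an engineer would, in place of code of your own. Each camera call takes 0.05 s, during which the arm holds its last target. There are 200 camera calls.

## Working session

There is one attempt and no reset: what is moved stays moved. The work goes in short steps, Python scripts to look and compute and a tool call to move; the robot and the scene stay as the last step left them, time stands still between calls to the robot, and variables do not carry over. Pictures are saved under pics/ and viewed, at most 12 in all, crops included, and the job is handed in when it is done.

```bash
ls; mkdir -p pics
```

Run:
```python
from bench import r
import cv2,numpy as np,pickle
d={}
for n in ["scene","side","wrist"]:
    s=r.snapshot(n); d[n]=s; cv2.imwrite(f"pics/{n}0.png",s["pixels"])
    print(n,s["fx"],s["fy"],s["cx"],s["cy"],np.round(s["pose"],3).tolist(),[k for k in s])
pickle.dump(d,open("s0.pkl","wb"))
print(r.sense())
```

```text
bench.py
pics
scene 381.1495764119818 381.1495764119818 281.95590153904806 206.9330922962318 [[0.843, -0.434, 0.319, 1014.039], [0.539, 0.676, -0.503, -634.695], [0.003, 0.596, 0.803, 1058.183], [0.0, 0.0, 0.0, 1.0]] ['pixels', 'fx', 'fy', 'cx', 'cy', 'pose']
side 381.88666061742975 381.88666061742975 278.66923814736845 210.3517909952991 [[-0.966, -0.136, 0.222, 881.999], [0.259, -0.575, 0.776, 981.812], [0.022, 0.807, 0.59, 786.778], [0.0, 0.0, 0.0, 1.0]] ['pixels', 'fx', 'fy', 'cx', 'cy', 'pose']
wrist 333.7812821612321 333.7812821612321 283.13091886149965 211.02251330306328 [[1.0, -0.001, 0.002, 599.353], [0.0, 0.946, 0.324, 84.186], [-0.002, -0.324, 0.946, 372.567], [0.0, 0.0, 0.0, 1.0]] ['pixels', 'fx', 'fy', 'cx', 'cy', 'pose']
{'time': 0.15, 'joint_pos': array([-4.89333516e+00,  7.50723311e+00,  8.53164011e+01,  2.08213724e-03,
        8.72620990e+01, -4.89328650e+00]), 'qd': array([-0.06896261, -0.23146515, -0.18495675,  0.0475017 , -0.01384428,
       -0.0124542 ]), 'joint_efforts': array([ 1.01583330e-03, -5.70061326e+01, -5.01160097e+01, -1.39109225e-04,
        9.69119486e-03, -7.10949371e-05]), 'tool_pos': array([5.99562407e+02, 7.02102865e-02, 2.30449948e+02]), 'tcp_rot': array([-1.79914757e+02, -9.38508384e-03,  8.99998434e+01]), 'ft_force': array([ 0.74307717, -0.28297495, -0.40564311]), 'wrist_torque': array([-0.03087124,  0.02836003, -0.03780481]), 'grip_force': 0.0, 'finger_gap': 85.33235425272758}
```

View pics/scene0.png

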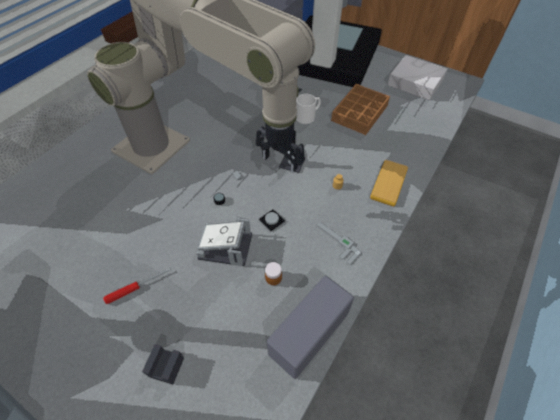

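View pics/side0.png

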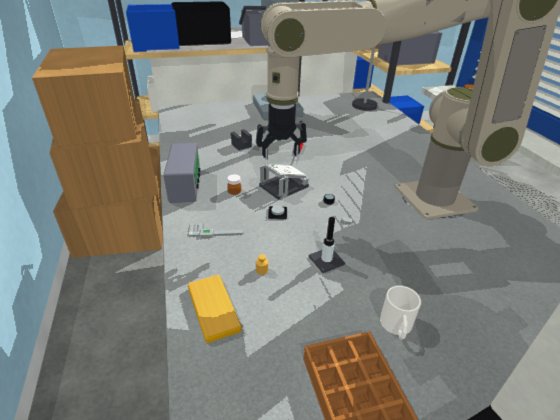

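The scene view shows the tilt table at (224,237), with the ring at about (224,230), and the zero plate at (272,219). The gripper hides the stand there. In the side view the stand base is at (327,259), the probe runs from (331,218) to (328,245), and the zero disc is at (278,210).

Create h.py:
```python
import cv2,numpy as np
def ray(s,u,v):
    P=np.array(s["pose"]); d=P[:3,:3]@np.array([(u-s["cx"])/s["fx"],-(v-s["cy"])/s["fy"],-1]); return P[:3,3],d/np.linalg.norm(d)
def onz(s,u,v,z):
    o,d=ray(s,u,v); return o+d*(z-o[2])/d[2]
def proj(s,p):
    P=np.array(s["pose"]); q=P[:3,:3].T@(np.array(p)-P[:3,3]); return s["cx"]-s["fx"]*q[0]/q[2], s["cy"]+s["fy"]*q[1]/q[2]
def tri(*l):
    A=0;b=0
    for s,u,v in l:
        o,d=ray(s,u,v); M=np.eye(3)-np.outer(d,d); A=A+M; b=b+M@o
    p=np.linalg.solve(A,b); return p,[round(float(np.linalg.norm(np.cross(p-ray(*q)[0],ray(*q)[1]))),1) for q in l]
```

Run:
```python
from h import *
import pickle
d=pickle.load(open("s0.pkl","rb"))
S,D=d["scene"],d["side"]
print("stand",onz(D,327,259,10),"probe top",onz(D,331,218,160)); print("zero",onz(D,278,210,20),onz(S,272,218,20),tri((D,278,210),(S,272,218)))
a=cv2.resize(S["pixels"][185:275,190:290],None,fx=4,fy=4,interpolation=cv2.INTER_CUBIC)
b=cv2.resize(D["pixels"][155:275,250:350],None,fx=4,fy=4,interpolation=cv2.INTER_CUBIC)
c=np.zeros((480,800,3),np.uint8); c[:360,:400]=a; c[:,400:]=b
cv2.imwrite("pics/c.png",c)
```

```text
stand [514.17286606 227.26865008  10.        ] probe top [516.7755979  224.00021339 160.        ]
zero [595.34120759 -29.55680204  20.        ] [598.13305445 -40.12702489  20.        ] (array([594.49213221, -36.57452513,  14.21791408]), [1.2, 1.2])
```

View pics/c.png

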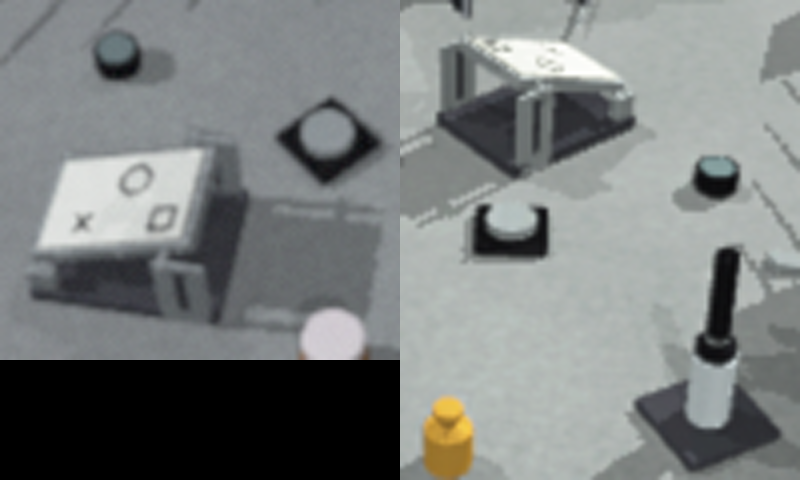

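View pics/wrist0.png

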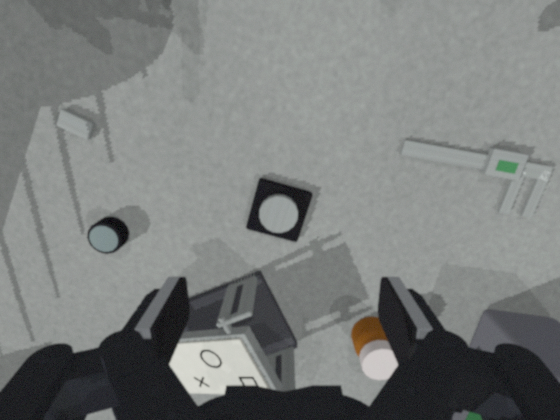

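The zoomed crops show the ring at scene (223.8,230) and side (287.5,170.5), nearest the +y edge. In the wrist view the ring is at (210,358) and the zero disc at (278,214). I'll now move over the stand for wrist views.

Units first: shifts go in shares of 750 mm and turns go in shares of 45 degrees. So 120 mm / 750 = 0.16, -85 mm / 750 = -0.1133.

Emit:
{"method": "jog_arm", "body": {
  "rows": "0,0,0,0.0533,-0.0373,-0.0267,85;0,0,0,0.1067,-0.0747,-0.0267,85;0,0,0,0.16,-0.1133,-0.0267,85;0,0,0,0.16,-0.1133,-0.0267,85;0,0,0,0.16,-0.1133,-0.0267,85"
}}

```text
time: 0.78
tool_pos: [515.1, 120.0, 251.2]
tcp_rot: [180.0, 0.0, 90.0]
ft_force: [0.2, -0.7, -0.2]
finger_gap: 85.2
grip_force: 0.0
```

Run:
```python
from bench import r
from h import *
import pickle
d=pickle.load(open("s0.pkl","rb"))
S,D,W=d["scene"],d["side"],d["wrist"]
print("zero",tri((D,278,210),(S,272,218),(W,278,214)),onz(W,278,214,20)); print("ring",tri((D,287.5,170.5),(S,223.8,230),(W,210,358)),tri((S,223.8,230),(W,210,358)))
w=r.snapshot("wrist");s=r.snapshot("scene")
pickle.dump((w,s),open("s1.pkl","wb"))
c=cv2.hconcat([w["pixels"][:,80:480],s["pixels"][60:480,150:400].repeat(1,0)[:360].copy()]) if 0 else w["pixels"]
cv2.imwrite("pics/w1.png",c)
print(r.sense()["tool_pos"],proj(w,[515,225,160]),proj(s,[515,225,160]))
k=cv2.resize(s["pixels"][70:220,180:380],None,fx=2,fy=2)
h=np.zeros((420,800,3),np.uint8);h[:,:400]=w["pixels"][:,80:480];h[:300,400:]=k
cv2.imwrite("pics/w1.png",h)
```

```text
zero (array([593.92325628, -38.89608981,  14.83107974]), [1.8, 2.7, 3.2]) [592.74766039 -40.18907306  20.        ]
ring (array([ 518.40496093, -189.08767594,   74.7573468 ]), [0.9, 1.6, 1.4]) (array([ 518.98179765, -189.29929948,   75.46344105]), [1.4, 1.4])
[515.41133508 119.23723044 251.09688163] (np.float64(284.03816932498233), np.float64(62.01727342598937)) (np.float64(293.57714461040047), np.float64(130.92053478354404))
```

View pics/w1.png

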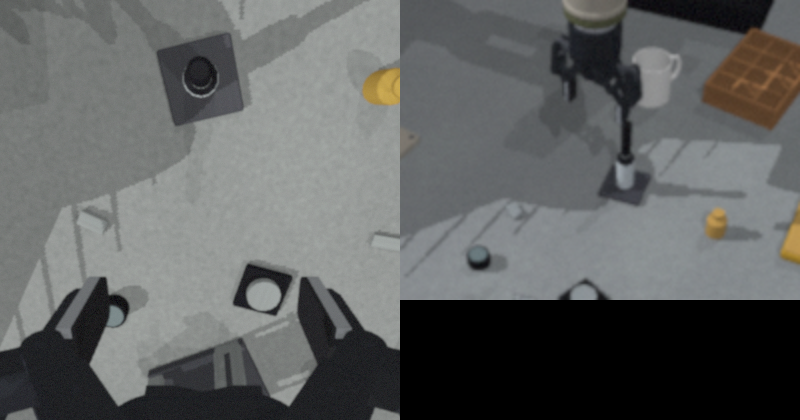

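The wrist view shows the probe from above, top at about (281,68) and rim near (281,77). In the scene view the collar is at about (292.5,148). I'll refine those positions with masks.

Run:
```python
from h import *
import pickle
d=pickle.load(open("s0.pkl","rb")); w,s=pickle.load(open("s1.pkl","rb"))
D=d["side"];S0=d["scene"];W0=d["wrist"]
def blobs(im,x0,x1,y0,y1,f,amin=20):
    g=cv2.cvtColor(im["pixels"],cv2.COLOR_BGR2GRAY)[y0:y1,x0:x1]
    n,l,st,c=cv2.connectedComponentsWithStats(f(g).astype(np.uint8))
    return [(st[i,4],(np.round(c[i]+[x0,y0],1)).tolist(),(st[i,:4]+[x0,y0,0,0]).tolist()) for i in range(1,n) if st[i,4]>=amin]
for t in (22,30,40): print("w dark",t,blobs(w,225,335,25,130,lambda g:g<t))
for t in (30,45): print("D dark",t,blobs(D,315,345,205,262,lambda g:g<t))
g=cv2.cvtColor(w["pixels"],cv2.COLOR_BGR2GRAY)
print(g[40:104:3,258:306:3])
# zero disc
print("zero w0",blobs(W0,245,312,175,245,lambda g:g>100)); print("zero w1",blobs(w,312,375,262,318,lambda g:g>100)); print("zero D",blobs(D,266,290,203,216,lambda g:g>110)); print("zero S",blobs(S0,262,283,210,229,lambda g:g>75))
```

```text
w dark 22 []
w dark 30 [(np.int32(196), [285.4, 71.5], [269, 57, 27, 29])]
w dark 40 [(np.int32(673), [280.5, 74.1], [265, 56, 32, 38])]
D dark 30 [(np.int32(89), [330.3, 227.9], [328, 218, 6, 21]), (np.int32(25), [328.1, 242.6], [325, 240, 8, 5])]
D dark 45 [(np.int32(109), [330.3, 228.2], [327, 217, 7, 23]), (np.int32(33), [328.6, 242.5], [325, 239, 9, 7])]
[[105 107 106 105 106  95  80  71  67  65  65  68  66  67  68  68]
 [103  88  76  67  64  66  64  66  67  68  69  67  70  68  68  71]
 [ 58  56  57  59  64  66  67  68  64  67  70  67  66  71  71  67]
 [ 59  58  63  56  60  63  65  68  69  67  69  67  67  68  70  64]
 [ 59  57  59  63  59  61  65  69  65  69  66  66  64  67  67  70]
 [ 58  56  59  59  59  59  56  56  62  67  66  69  67  67  70  69]
 [ 61  56  58  55  58  35  24  31  16  29  62  69  67  66  68  67]
 [ 58  56  58  55  32  26  37  34  35  24  30  60  67  71  69  69]
 [ 59  54  58  51  28  40  44  40  39  41  25  30  62  66  64  65]
 [ 55  61  63  38  40  44  41  43  46  39  35  22  55  71  68  71]
 [ 58  56  60  31  35  35  39  36  40  35  35  18  29  74  69  70]
 
[... 491 characters left out ...]
40  95  66  59  97 128  88  76  89  84  86]
 [ 65  69  65  64  60  66  89 116 105  92  69  65  81  86  88  84]
 [ 67  63  63  61  63  59  64  63  59  56  67  76  82  83  88  82]
 [ 69  66  63  60  63  59  62  66  62  64  73  84  81  82  84  83]]
zero w0 [(np.int32(1703), [276.8, 210.5], [245, 175, 67, 70]), (np.int32(1167), [278.1, 213.7], [259, 195, 39, 38])]
zero w1 [(np.int32(1380), [344.5, 290.4], [312, 262, 63, 56]), (np.int32(852), [343.0, 295.0], [326, 280, 35, 31])]
zero D [(np.int32(216), [277.9, 207.7], [266, 203, 24, 13])]
zero S [(np.int32(215), [271.7, 215.7], [262, 210, 21, 15]), (np.int32(21), [263.7, 226.3], [262, 223, 6, 6]), (np.int32(22), [279.9, 226.6], [276, 224, 7, 5])]
```

Run:
```python
from h import *
import pickle
d=pickle.load(open("s0.pkl","rb")); w,s=pickle.load(open("s1.pkl","rb"))
D=d["side"];S0=d["scene"];W0=d["wrist"]
print("probe top",onz(w,281.5,69.5,160),tri((w,281.5,69.5),(D,331,218.3)))
print("collar",onz(w,281,78,77),tri((w,281,78),(D,328.6,241)), tri((w,281,78),(s,292.5,148)))
print("zero",tri((W0,278.1,213.7),(w,343,295)),onz(W0,278.1,213.7,20),onz(w,343,295,20))
```

```text
probe top [513.36913036 220.57138299 160.        ] (array([514.08694317, 220.52935469, 155.82787432]), [0.8, 0.8])
collar [512.49203982 219.49695178  77.        ] (array([512.64618576, 219.60478303,  73.07651435]), [0.2, 0.2]) (array([513.95474232, 220.13812309,  81.7811582 ]), [1.7, 1.7])
zero (array([592.75505846, -41.02490792,  16.72208886]), [0.1, 0.1]) [592.86139378 -39.83277507  20.        ] [592.03210465 -38.93408369  20.        ]
```

Converted, 145 mm / 750 = 0.1933, 100 mm / 750 = 0.1333.

Emit:
{"method": "jog_arm", "body": {
  "rows": "0,0,0,0.0667,-0.0027,0,85;0,0,0,0.1333,-0.0027,0,85;0,0,0,0.1333,-0.0027,0,85;0,0,0,0.1333,-0.0027,0.0533,85;0,0,0,0.1333,-0.0027,0.1067,85;0,0,0,0.1333,-0.0027,0.1533,85;0,0,0,0.1333,-0.0027,0.1933,85;0,0,0,0.1333,-0.0027,0.1933,85",
  "clamp_n": 40
}}

```text
time: 1.88
tool_pos: [511.2, 217.9, 103.2]
tcp_rot: [-179.7, 0.1, 89.9]
ft_force: [-0.4, -0.5, -0.1]
finger_gap: 85.1
grip_force: 0.0
```

Emit:
{"method": "jog_arm", "body": {
  "rows": "0,0,0,0,0,0,40;0,0,0,0,0,0,25;0,0,0,0,0,0,10;0,0,0,0,0,0,10;0,0,0,0,0,0,10;0,0,0,0,0,0,10"
}}

```text
time: 2.62
tool_pos: [513.3, 220.2, 106.7]
tcp_rot: [180.0, -0.0, 90.0]
ft_force: [-0.1, 0.3, 1.1]
finger_gap: 16.9
grip_force: 39.0
```

Converted, -100 mm / 750 = -0.1333, -80 mm / 750 = -0.1067.

Emit:
{"method": "jog_arm", "body": {
  "rows": "0,0,0,0,0,-0.0267,10;0,0,0,0,0,-0.0533,10;0,0,0,0,0,-0.08,10;0,0,0,0,0,-0.1067,10;0,0,0,0,0,-0.1333,10;0,0,0,0,0,-0.1333,10;0,0,0,0,0,-0.1333,10"
}}

```text
time: 3.5
tool_pos: [512.7, 219.9, 205.7]
tcp_rot: [-180.0, 0.0, 90.0]
ft_force: [0.3, -0.3, -2.4]
finger_gap: 16.8
grip_force: 39.3
```

Run:
```python
from bench import r
from h import *
import pickle
D=r.snapshot("side");S=r.snapshot("scene");w=r.snapshot("wrist")
pickle.dump((D,S,w),open("s2.pkl","wb"))
t=r.sense()["tool_pos"]; print(t)
h=np.zeros((420,800,3),np.uint8)
for k,s in enumerate((D,S)):
    u,v=map(int,proj(s,t-[0,0,50])); print(u,v); h[:400,400*k:400*k+396]=cv2.resize(s["pixels"][v-50:v+50,u-50:u+49],None,fx=4,fy=4)
    print([np.round(proj(s,t-[0,0,z]),1) for z in (0,30,81.7,97.7)])
cv2.imwrite("pics/held.png",h)
```

```text
[512.32641878 219.76173009 204.95879905]
331 218
[array([333.7, 203.4]), array([332.5, 212.5]), array([330.6, 227.4]), array([330. , 231.8])]
292 132
[array([292.4, 121.4]), array([292.2, 128.2]), array([291.9, 139.4]), array([291.8, 142.7])]
```

View pics/held.png

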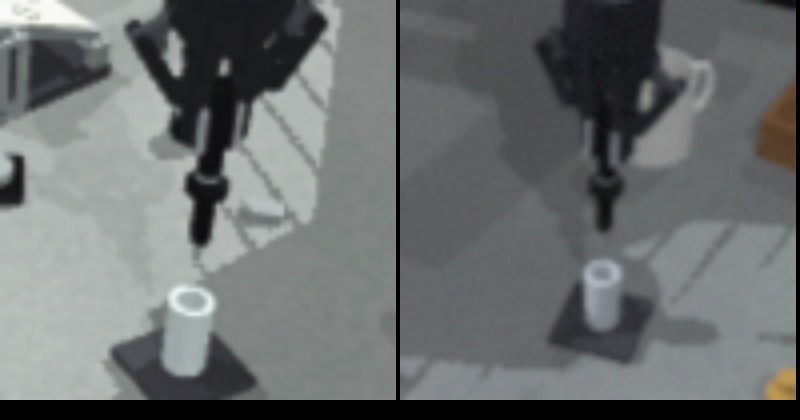

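The probe is held upright and clear of the tube. Its lower end is at side (331,229) and scene (293,139.5), as predicted. Next I go over the zero plate.

Converted, -260 mm / 750 = -0.3467, -217 mm / 750 = -0.2893.

Emit:
{"method": "jog_arm", "body": {
  "rows": "0,0,0,-0.0573,0.0173,0,10;0,0,0,-0.116,0.0347,0,10;0,0,0,-0.1733,0.0533,0,10;0,0,0,-0.2307,0.0707,0,10;0,0,0,-0.2893,0.088,0,10;0,0,0,-0.3467,0.1053,0,10;0,0,0,-0.3467,0.1053,0,10;0,0,0,-0.3467,0.1053,0,10"
}}

```text
time: 4.65
tool_pos: [591.5, -39.7, 205.4]
tcp_rot: [-179.9, -0.0, 90.0]
ft_force: [-0.3, 0.7, -2.0]
finger_gap: 16.7
grip_force: 39.3
```

Emit:
{"method": "jog_arm", "body": {
  "rows": "0,0,0,0,0,0.04,10;0,0,0,0,0,0.08,10;0,0,0,0,0,0.1067,10;0,0,0,0,0,0.1067,10;0,0,0,0,0,0.1067,10"
}}

```text
time: 5.28
tool_pos: [592.7, -39.7, 127.6]
tcp_rot: [179.9, 0.0, 90.0]
ft_force: [0.6, 0.4, -1.8]
finger_gap: 16.9
grip_force: 39.4
```

Run:
```python
from bench import r
from h import *
import pickle
D=r.snapshot("side");S=r.snapshot("scene");w=r.snapshot("wrist")
pickle.dump((D,S,w),open("s3.pkl","wb"))
t=r.sense()["tool_pos"]; print(t)
h=np.zeros((420,800,3),np.uint8)
for k,s in enumerate((D,S)):
    u,v=map(int,proj(s,t-[0,0,80])); print(u,v); h[:400,400*k:400*k+396]=cv2.resize(s["pixels"][v-50:v+50,u-50:u+49],None,fx=4,fy=4)
    print([np.round(proj(s,t-[0,0,z]),1) for z in (0,30,81.7,97.7)])
cv2.imwrite("pics/z.png",h)
```

```text
[593.0616853  -40.09058577 127.97045292]
278 201
[array([278.5, 181.3]), array([278.3, 189.1]), array([278. , 201.9]), array([277.9, 205.7])]
270 212
[array([270. , 197.3]), array([270.2, 203.2]), array([270.6, 212.7]), array([270.7, 215.5])]
```

View pics/z.png

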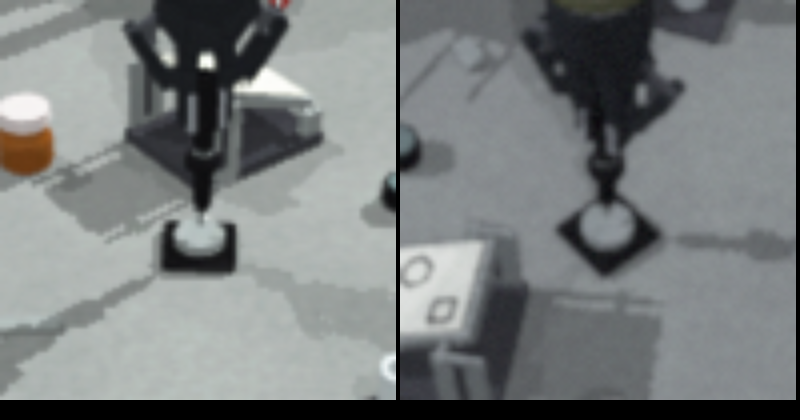

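The probe hangs centred over the disc in both views (side disc (278,209), scene disc (271.5,218)). I'll lower it in small steps, watching the force.

Converted, 12 mm / 750 = 0.016, 10 mm / 750 = 0.0133.

Emit:
{"method": "jog_arm", "body": {
  "rows": "0,0,0,0,0,0.0053,10;0,0,0,0,0,0.0107,10;0,0,0,0,0,0.0133,10;0,0,0,0,0,0.016,10;0,0,0,0,0,0.016,10;0,0,0,0,0,0.016,10"
}}

```text
time: 6.18
tool_pos: [592.1, -40.0, 114.5]
tcp_rot: [180.0, 0.0, 90.0]
ft_force: [-1.6, 0.9, 1.6]
finger_gap: 17.0
grip_force: 39.8
```

```bash
python3 -c "
from bench import r
s=r.sense();print(s['tool_pos'],s['ft_force'])"
```

```text
[592.07753852 -40.01976599 114.52303652] [-1.58853465  0.92516987  1.62955758]
```

Converted, 3 mm / 750 = 0.004, 2 mm / 750 = 0.0027.

Emit:
{"method": "jog_arm", "body": {
  "rows": "0,0,0,0,0,0.0027,10;0,0,0,0,0,0.004,10;0,0,0,0,0,0.004,10;0,0,0,0,0,0.004,10;0,0,0,0,0,0.004,10;0,0,0,0,0,0.004,10;0,0,0,0,0,0.004,10;0,0,0,0,0,0.004,10"
}}

```text
time: 7.18
tool_pos: [592.1, -40.0, 111.3]
tcp_rot: [180.0, 0.0, 90.0]
ft_force: [-0.5, -0.2, 1.7]
finger_gap: 16.9
grip_force: 40.0
```

Emit:
{"method": "jog_arm", "body": {
  "rows": "0,0,0,0,0,0,10;0,0,0,0,0,0,10;0,0,0,0,0,0,10;0,0,0,0,0,0,10;0,0,0,0,0,0,10;0,0,0,0,0,0,10"
}}

```text
time: 7.92
tool_pos: [592.0, -40.0, 111.3]
tcp_rot: [180.0, 0.0, 90.0]
ft_force: [0.5, 0.1, 2.7]
finger_gap: 17.3
grip_force: 40.0
```

Converted, -140 mm / 750 = -0.1867, -100 mm / 750 = -0.1333.

Emit:
{"method": "jog_arm", "body": {
  "rows": "0,0,0,0,0,-0.0267,10;0,0,0,0,0,-0.08,10;0,0,0,0,0,-0.1333,10;0,0,0,0,0,-0.1867,10;0,0,0,-0.0667,-0.0213,-0.1867,10;0,0,0,-0.12,-0.0427,-0.1867,10;0,0,0,-0.12,-0.0427,-0.1867,10;0,0,0,-0.12,-0.0427,-0.1867,10"
}}

```text
time: 8.93
tool_pos: [559.9, -129.7, 251.7]
tcp_rot: [-180.0, -0.0, 90.0]
ft_force: [0.6, 0.4, -1.9]
finger_gap: 17.1
grip_force: 39.5
```

Run:
```python
from bench import r
import pickle,cv2
w=r.snapshot("wrist");s=r.snapshot("scene");d=r.snapshot("side"); pickle.dump((w,s,d),open("s4.pkl","wb")); cv2.imwrite("pics/p1.png",w["pixels"])
```

Emit:
{"method": "jog_arm", "body": {
  "rows": "0,0,0,0,-0.0533,0,10;0,0,0,0,-0.1067,0,10;0,0,0,0,-0.1067,0,10;0,0,0,0,-0.1067,0,10"
}}

```text
time: 9.57
tool_pos: [480.6, -129.5, 251.7]
tcp_rot: [179.9, 0.0, 90.1]
ft_force: [-0.1, -0.1, -1.4]
finger_gap: 16.9
grip_force: 40.0
```

Run:
```python
from bench import r
import pickle,cv2
w=r.snapshot("wrist");s=r.snapshot("scene");d=r.snapshot("side"); pickle.dump((w,s,d),open("s5.pkl","wb"))
a,b=pickle.load(open("s4.pkl","rb"))[0]["pixels"],w["pixels"]
cv2.imwrite("pics/p.png",cv2.hconcat([a[:,0:400],b[:,100:500]]))
```

```text
(no output)
```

View pics/p.png

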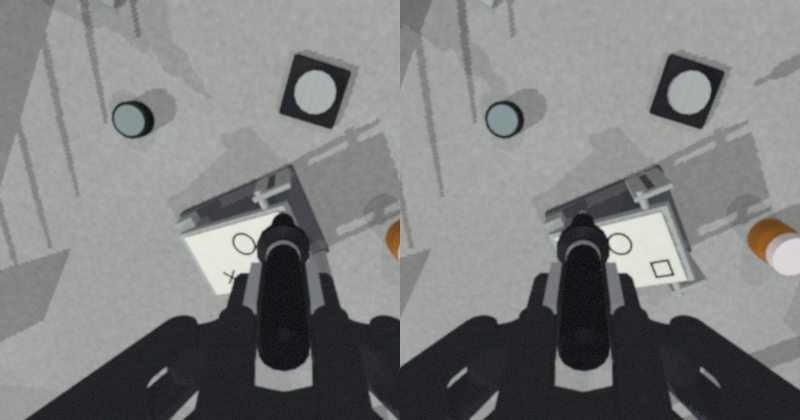

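The two wrist views show the ring at (244,244) and (319,244), with the probe hiding half the panel in each. I'll take two views from farther out, so that the whole panel shows.

Converted, -60 mm / 750 = -0.08, -50 mm / 750 = -0.0667.

Emit:
{"method": "jog_arm", "body": {
  "rows": "0,0,0,0,-0.0667,0,10;0,0,0,0,-0.08,0,10;0,0,0,0,-0.08,0,10;0,0,0,0,-0.08,0,10"
}}

```text
time: 10.22
tool_pos: [421.0, -130.1, 251.8]
tcp_rot: [179.9, 0.0, 90.0]
ft_force: [0.2, 0.0, -1.8]
finger_gap: 17.0
grip_force: 40.4
```

Run:
```python
from bench import r
import pickle
pickle.dump(r.snapshot("wrist"),open("a.pkl","wb"))
```

Emit:
{"method": "jog_arm", "body": {
  "rows": "0,0,0,0,0.0667,0,10;0,0,0,0,0.1333,0,10;0,0,0,0,0.2,0,10;0,0,0,0,0.2667,0,10;0,0,0,0,0.28,0,10;0,0,0,0,0.28,0,10;0,0,0,0,0.28,0,10"
}}

```text
time: 11.15
tool_pos: [629.4, -130.0, 251.7]
tcp_rot: [180.0, 0.0, 90.0]
ft_force: [0.7, -0.6, -2.5]
finger_gap: 16.9
grip_force: 40.6
```

Run:
```python
from bench import r
import pickle,cv2
from h import *
b=r.snapshot("wrist");pickle.dump(b,open("b.pkl","wb"));a=pickle.load(open("a.pkl","rb"))
v=cv2.hconcat([b["pixels"][150:350,80:280],a["pixels"][150:350,320:520]])
cv2.imwrite("pics/p2.png",cv2.resize(v,None,fx=2,fy=2))
for n,s,x0,x1 in(("b",b,80,270),("a",a,320,520)):
    g=cv2.cvtColor(s["pixels"],cv2.COLOR_BGR2GRAY)[150:350,x0:x1]
    m=(g>185).astype(np.uint8); cs,h=cv2.findContours(m,cv2.RETR_CCOMP,cv2.CHAIN_APPROX_NONE)
    i=max(range(len(cs)),key=lambda i:cv2.contourArea(cs[i]))
    print(n,"panel",cv2.contourArea(cs[i]),cv2.approxPolyDP(cs[i],5,True)[:,0].tolist() and (cv2.approxPolyDP(cs[i],5,True)[:,0]+[x0,150]).tolist())
    for j,c in enumerate(cs):
        if h[0][j][3]==i and len(c)>12:
            M=cv2.moments(c); print("  hole",cv2.contourArea(c),[round(M['m10']/M['m00']+x0,1),round(M['m01']/M['m00']+150,1)])
```

```text
b panel 5911.5 [[204, 212], [122, 237], [158, 294], [228, 282], [237, 274]]
  hole 89.5 [169.5, 276.1]
  hole 321.5 [217.7, 267.9]
  hole 414.5 [176.9, 243.0]
a panel 7195.0 [[424, 213], [320, 234], [321, 270], [333, 277], [338, 293], [444, 279]]
  hole 109.0 [354.3, 276.0]
  hole 418.5 [419.6, 267.6]
  hole 538.0 [376.5, 242.9]
```

View pics/p2.png

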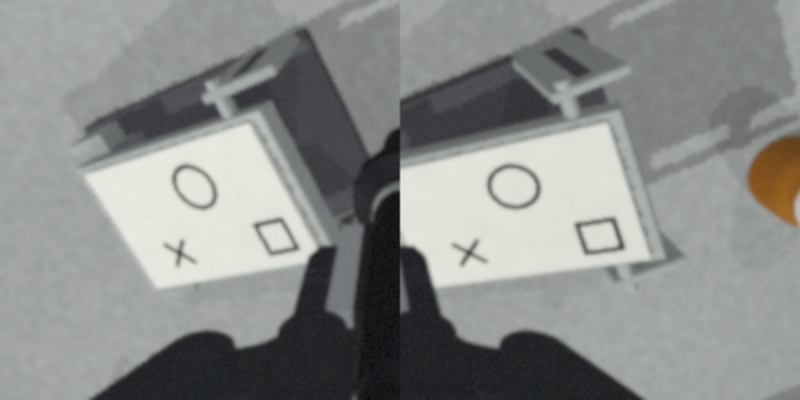

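Both views show the whole marked area: ring at b (176.9,243) and a (376.5,242.9), plus cross, square and panel corners. I'll triangulate these and fit the plane.

Run:
```python
from h import *
import pickle
a=pickle.load(open("a.pkl","rb"));b=pickle.load(open("b.pkl","rb"));v1=pickle.load(open("s4.pkl","rb"))[0]
P={}
P["ring"]=tri((b,176.9,243.0),(a,376.5,242.9),(v1,244,244))
P["cross"]=tri((b,169.5,276.1),(a,354.3,276))
P["sq"]=tri((b,217.7,267.9),(a,419.6,267.6))
P["hiT"]=tri((b,204,212),(a,424,213))
P["loT"]=tri((b,122,237),(v1,182,235))
for k,v in P.items(): print(k,v[0].round(1),v[1])
print("lo edge dir",onz(b,158,294,54)-onz(b,122,237,54), "hi edge", onz(a,444,279,95)-onz(a,424,213,95))
X=np.array([v[0] for v in P.values()])
for Y in (X,X[:4]):
    c=Y.mean(0);n=np.linalg.svd(Y-c)[2][2];n*=np.sign(n[2]);print("n",n,"slope",np.degrees(np.arccos(n[2])),"dir",np.degrees(np.arctan2(n[1],n[0])))
from scipy.optimize import brentq
for z in(72,74,76,78): print(z,np.degrees(brentq(lambda t:34+75*np.sin(t)+15*np.cos(t)-z,0,.8)))
```

```text
ring [ 518.1 -190.7   75.3] [0.2, 0.2, 0.4]
cross [ 500.8 -237.3   62. ] [0.0, 0.0]
sq [ 561.4 -213.    87.3] [0.1, 0.1]
hiT [ 553.9 -149.8   95.5] [0.5, 0.5]
loT [ 441.9 -198.7   37. ] [1.4, 1.4]
lo edge dir [ 30.96769837 -72.88045819   0.        ] hi edge [ 30.14563153 -71.20617446   0.        ]
n [-0.40384606 -0.11818759  0.90716044] slope 24.884152304679088 dir -163.68761855638314
n [-0.33186693 -0.15501953  0.93050163] slope 21.486854263488517 dir -154.96208490701474
72 18.48040043567486
74 20.2221799913635
76 21.997084758029285
78 23.808890114855473
```

Ring at (518.1, -190.7, 75.3), panel slope about 21.4°, yaw about 23°. Next I move to a square pose 25 mm off the panel and check it.

Converted, -153 mm / 750 = -0.204, -120 mm / 750 = -0.16, -19.7 degrees / 45 = -0.4378.

Emit:
{"method": "jog_arm", "body": {
  "rows": "-0.1556,0.0667,0,-0.0267,-0.0533,0,10;-0.2889,0.1244,0,-0.0533,-0.1067,0,10;-0.4378,0.1867,0,-0.08,-0.16,0,10;-0.4378,0.1867,0,-0.104,-0.204,0.0133,10;-0.4378,0.1867,0,-0.104,-0.204,0.0467,10;-0.4378,0.1867,0,-0.104,-0.204,0.0827,10;-0.4378,0.1867,0,-0.104,-0.204,0.0827,10;-0.4378,0.1867,0,-0.104,-0.204,0.0827,10"
}}

```text
time: 12.2
tool_pos: [477.2, -208.2, 190.8]
tcp_rot: [160.1, -8.2, 91.4]
ft_force: [-0.4, 0.0, -1.5]
finger_gap: 17.4
grip_force: 40.6
```

Run:
```python
from bench import r
from h import *
from scipy.spatial.transform import Rotation as Ro
D=r.snapshot("side");S=r.snapshot("scene");s=r.sense()
R=Ro.from_euler("xyz",s["tcp_rot"],degrees=True).as_matrix(); t=s["tool_pos"]
ring=np.array([518.1,-190.7,75.3]); n=np.array([-.336,-.143,.931])
print("axis",-R[:,2],"ft",s["ft_force"]); print("tip err in tool axes",R.T@(ring-t-R[:,2]*97.7))
h=np.zeros((420,800,3),np.uint8)
for k,c in enumerate((D,S)):
    u,v=map(int,proj(c,t+R[:,2]*70)); u0,v0=u-50,v-50; h[:400,400*k:400*k+396]=cv2.resize(c["pixels"][v0:v0+100,u0:u0+99],None,fx=4,fy=4)
    f=lambda p:(np.round((np.array(proj(c,p))-[u0,v0])*4+[400*k,0])).tolist()
    print("expect in crop: collar,origin,tip,ring",[f(t+R[:,2]*q) for q in (32,81.7,97.7)],f(ring))
cv2.imwrite("pics/pre.png",h)
```

```text
axis [-0.33778427 -0.14156797  0.93051615] ft [ 0.04304735  0.38370839 -1.16905096]
tip err in tool axes [ 0.13324166 -1.55846133 26.29558528]
expect in crop: collar,origin,tip,ring [[216.0, 162.0], [198.0, 213.0], [193.0, 229.0]] [185.0, 256.0]
expect in crop: collar,origin,tip,ring [[578.0, 173.0], [610.0, 213.0], [621.0, 225.0]] [636.0, 244.0]
```

View pics/pre.png

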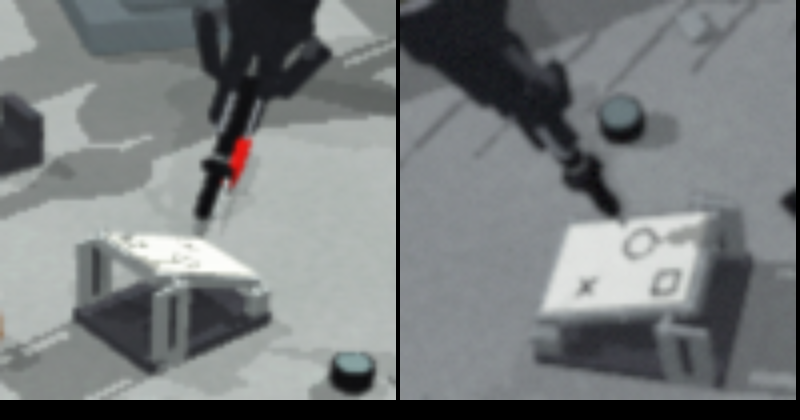

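The probe points at the ring in both views: end at (612,212) and ring at (641,242) in the scene crop, both as predicted. Now a slow approach.

Converted, 29 mm / 750 = 0.0387, 27 mm / 750 = 0.036.

Emit:
{"method": "jog_arm", "body": {
  "rows": "0,0,0,0,-0.0013,0.0107,10;0,0,0,0,-0.0013,0.02,10;0,0,0,0,-0.0013,0.0267,10;0,0,0,0,-0.0013,0.032,10;0,0,0,0,-0.0013,0.036,10;0,0,0,0,-0.0013,0.0387,10;0,0,0,0,-0.0013,0.0387,10;0,0,0,0,-0.0013,0.0387,10"
}}

```text
time: 13.3
tool_pos: [485.8, -203.9, 162.2]
tcp_rot: [160.2, -8.2, 91.4]
ft_force: [-2.7, 0.8, 0.1]
finger_gap: 17.2
grip_force: 41.2
```

Create c.py:
```python
from bench import r
from h import *
from scipy.spatial.transform import Rotation as Ro
s=r.sense()
R=Ro.from_euler("xyz",s["tcp_rot"],degrees=True).as_matrix(); t=s["tool_pos"]
ring=np.array([518.1,-190.7,75.3])
print("axis",-R[:,2],"ft tool",R.T@s["ft_force"],"qd",abs(s["qd"]).max()); print("tip err in tool axes",R.T@(ring-t-R[:,2]*97.7))
```

```bash
python3 c.py
```

```text
axis [-0.33587918 -0.1430865   0.93097338] ft tool [ 0.92612162 -2.51281945 -0.90178651] qd 0.12849895846962953
tip err in tool axes [-0.19772702  0.93427908 -4.09304747]
```

Converted, 2 mm / 750 = 0.0027, 1 mm / 750 = 0.0013.

Emit:
{"method": "jog_arm", "body": {
  "rows": "0,0,0,0,0.0007,0.0013,10;0,0,0,0,0.0007,0.0027,10;0,0,0,0,0.0007,0.0027,10;0,0,0,0,0.0007,0.0027,10"
}}

```text
time: 13.8
tool_pos: [486.8, -203.5, 160.2]
tcp_rot: [160.2, -8.2, 91.4]
ft_force: [-4.4, -0.1, 1.5]
finger_gap: 17.1
grip_force: 41.6
```

```bash
python3 c.py
```

```text
axis [-0.33560331 -0.14322375  0.93105176] ft tool [ 0.24301958 -3.63131885 -2.90347123] qd 0.11833924888769876
tip err in tool axes [-0.22765234  0.63364949 -6.31419918]
```

Emit:
{"method": "jog_arm", "body": {
  "rows": "0,0,0,0,0,0,10;0,0,0,0,0,0,10;0,0,0,0,0,0,10"
}}

```text
time: 14.18
tool_pos: [486.9, -203.5, 160.2]
tcp_rot: [160.2, -8.2, 91.4]
ft_force: [-5.4, 0.4, 1.0]
finger_gap: 17.0
grip_force: 41.7
```

```bash
python3 c.py
```

Run:
```python
from bench import r
from h import *
D=r.snapshot("side");S=r.snapshot("scene")
h=np.zeros((420,800,3),np.uint8)
for k,c in enumerate((D,S)):
    u,v=map(int,proj(c,[515,-192,85])); h[:400,400*k:400*k+400]=cv2.resize(c["pixels"][v-25:v+25,u-25:u+25],None,fx=8,fy=8,interpolation=cv2.INTER_CUBIC)
cv2.imwrite("pics/end.png",h)
```

```text
axis [-0.33573377 -0.14321577  0.93100595] ft tool [ 0.66254173 -4.79507866 -2.67183011] qd 0.09678066866053252
tip err in tool axes [-0.24038862  0.56192223 -6.30541649]
```

View pics/end.png

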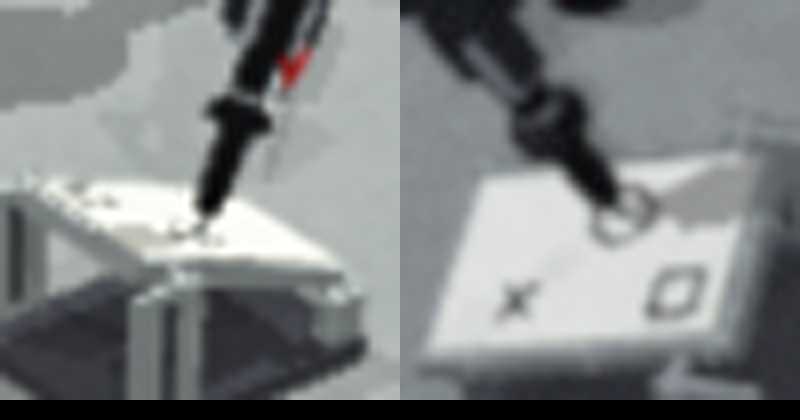

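The tip is inside the ring in both views, ring at about (622,213) in the scene crop, and partly pushed in. There is some sideways force, which I'll ease off slightly.

Converted, -0.7 mm / 750 = -0.0009.

Emit:
{"method": "jog_arm", "body": {
  "rows": "0,0,0,0,-0.0009,0,10;0,0,0,0,-0.0009,0,10;0,0,0,0,-0.0009,0,10;0,0,0,0,-0.0009,0,10"
}}

```text
time: 14.78
tool_pos: [486.4, -203.6, 160.2]
tcp_rot: [160.1, -8.2, 91.4]
ft_force: [-3.6, -0.7, 1.4]
finger_gap: 17.0
grip_force: 41.5
```

```bash
python3 c.py
```

```text
axis [-0.33622295 -0.14308729  0.93084916] ft tool [-0.44058962 -2.91520751 -2.67625112] qd 0.17328169910964375
tip err in tool axes [-0.21889289  0.93656323 -6.20260229]
```

Emit:
{"method": "jog_arm", "body": {
  "rows": "0,0,0,0,0,0,10;0,0,0,0,0,0,10;0,0,0,0,0,0,10;0,0,0,0,0,0,10"
}}

```text
time: 15.28
tool_pos: [486.4, -203.6, 160.1]
tcp_rot: [160.2, -8.2, 91.4]
ft_force: [-1.5, -0.3, 2.2]
finger_gap: 16.8
grip_force: 41.4
```

```bash
python3 c.py
```

```text
axis [-0.33606411 -0.14308372  0.93090706] ft tool [ 0.02418189 -0.69602189 -2.64788455] qd 0.08181810039945171
tip err in tool axes [-0.18528264  1.05459673 -6.24750924]
```

```bash
python3 -c "
from bench import r
print(r.hand_in())"
```

```text
the job is handed in; nothing more can be done
None
```

The job is handed in (no verdict was returned): the probe pressed on the zero plate for over a second, and is now held square inside the panel's ring, tip pushed in about 6 mm at roughly 4–5 N.

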